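Put a bench-mounted simulator shifter into third

ROBOT

A 6-joint arm with a two-finger parallel gripper is mounted at the origin on a cart in front of the work surface, level with it; the furniture and walls round the work are solid. World frame = base frame: x ahead of the robot, y to its left, z up, the work surface at z = 0. Lengths are in m, angles in rad, forces in N, time in s.
With the tool pointing down it reaches from about 0.225 to 0.875 m from the base axis. Payload 3.4 kg.
Tool frame: the origin (TCP) lies on the centre line of the jaws, within the pads' length; the fingertips stand 17 mm ahead of it and the grasp point (between the pads) lies 2 mm behind it (nose_length is the distance from the TCP to the fingertips, in m); z points along the fingers, y is the line along which they close (so a half turn about z gives the same grasp; the last joint's range is limited). The gripper opens to 85 mm and grips with 20 to 120 N. Pads are 22 mm wide; open, the fingers measure 114 mm over their backs; the gripper's body (76 mm by 85 mm) begins 54 mm behind the grasp point. The pads swing forward as they close: fully open they stand 13 mm farther back than shut.
Start: joints at [-1.353, 0.276, 1.505, -0, 1.361, -0.121], TCP at [0.191, -0.542, 0.248] pointing down, gripper open.
Joint ranges: [-2.89, 2.89], [-0.75, 2.08], [0.22, 2.7], [-1.18, 4.32], [0.11, 2.71], [-2.7, 2.7]. Speed limits (rad/s): [2.57, 2.57, 3.14, 3.14, 3.14, 3.14].

INTERFACE

Orientations are given as a unit quaternion [w, x, y, z].
In Python, from rig import get_state, get_image, sign_off, find_in, place_of, nose_length gives the robot as it stands.
- The arm moves only by the tool apply_moves, never from a script. Its argument "deltas" is one flat list of numbers, 5 for each row, row after row: the finger opening in mm, from 0 to 85.4, then the shift along the tool's x, y, z in mm, then the turn about the tool's z in degrees. A call has 1 to 12 rows; each row is the pose to reach, as a shift and turn from the pose commanded when the call began, along the tool's axes at that moment; what a row does not reach only later rows make up. A row lasts 1/12 s, in which the tool goes at most 41.7 mm and 7.16 degrees, less where a joint would pass 70% of its speed; a pose out of reach is approached as far as the arm can. A call with a gripper value outside its range is refused whole. The fingers move at their own pace and stop on an object; "squeeze" is the grip in N (left out, the last holds). Time passes only in rows, so rows that repeat a pose let the fingers close. It gives the time, the measured TCP pose, the force, the opening and the grip force at its end, in the units of the state.
- get_state(): the state, without advancing time (a new reading comes with each control period).
- get_image(name): name is "side" or "top" or "wrist"; returns a dict with "frame" (400x640x3 uint8, red, green, blue), "K" (3x3 intrinsics, pixels), "position" and "orientation" of the camera in the world. Camera axes: x right, y down, z forward; pixel columns grow to the right and rows downward; lengths in m; the calibration is good to about 2 mm. A picture is of the moment at which its call begins. There is no depth.
- sign_off(): hands the job in; it is judged then, once.
Trained networks look in a picture, given as the dict that the camera call returned (one of the last four; its "shot" number tells which), for a name from the list of things; names that differ only in an ending like _2 or _b are one class to them, and where a whole thing is asked for, a point or a joint stands for the part that bears it (a point fixed in the world has none). Each returns a list of dicts, best first, with "score" (0 to 1); they miss things now and then, are a little off and sometimes report something else, mostly with a low value. They report only what shows in the picture. A call takes as long as a camera call.
- find_in(query, picture): "point" ([column, row] in pixels, amid what is visible of it).
- place_of(query, picture): "point" ([column, row] in pixels: a listed point, or the origin of a listed thing).
The state is a dict: "clock": time; "qpos": joint angles; "qd": joint speeds; "effort": joint torques, N m; "position": TCP position; "ee_rot": TCP orientation; "contact_force": force on the tool from outside, world axes, zero at the start; "moment": the same for the moment, N m; "width": finger opening in m; "gripper_force": force on a finger pad.
Only numpy, scipy, OpenCV 4.12 (cv2) and the standard library are available. Lean on these libraries where they do the work, as an engineer would, in place of code of your own. Each camera call takes 0.05 s, during which the arm holds its last target. There are 200 camera calls.

TASK

The gear shifter on the bench has a new position sensor and must stand in third for calibration. Only push its knob with the fingers, from one side or another, without gripping or forcing it: bring the stick to neutral if it is not there, push it across the gate to the right-hand side, then forward, away from you, until it clicks fully home in third (far right, three red dots). Leave the tools and parts around it where they are and take the hand away.

Things in the scene. Friction and masses are not known exactly. Their poses are not given: they have to be found in the camera images.
- shifter: Gear shifter of a racing simulator: open grey steel housing on a dark steel plate 150 x 136 mm, bolted down, does not move. Origin: centre of the plate's underside, on the desk. Its x axis is the shifter's forward (away from the robot, within its yaw of 0.35 rad), y its left, z up.
- gate (a point): Middle of the H (and of its neutral channel) at the upper face of the aluminium gate plate (124 x 112 mm), 115 mm above the desk. Two slots run fore and aft, centre lines 17.5 mm left and right of here; the channel joins them across. All are 14 mm wide with rounded inner corners. The stick can move only along the H. Slot ends: first far left, second near left, third far right, fourth near right.
- third (a point): Closed far end of the right-hand slot (third), at the upper face of the gate plate; three red dots lie beyond it (one, two and four dark dots mark the other slot ends).
- pivot (a point): Point about which the stick (steel rod, 10 mm diameter) tilts, 58 mm above the desk, below the middle of the gate.
- knob (a point): Centre of the black ball knob (42 mm diameter), 135 mm from the pivot. With f = lever_fore, a = lever_across it stands, in mm in the shifter's frame, at x = 135 sin f, y = -135 sin a cos f, z = 58 + 135 cos a cos f. Leaving a gear takes about 5 N at the knob, entering one 2 N; a sprung detent snaps the stick the last part into neutral or gear. Across it takes up to 4 N; past the middle it falls to that side.
- lever_fore (a joint): Tilt of the stick fore and aft, rad: 0 in neutral, about +0.35 fully home forward (first or third), about -0.35 fully home backward (second or fourth). Detent peaks at about +-0.14. At the start it stands somewhere along the left slot, in first, second, neutral or between; from between it may snap to the next place when touched.
- lever_across (a joint): Tilt of the stick sideways, rad: -0.34 to -0.28 in the left slot (first and second; so at the start), +0.28 to +0.34 in the right slot (third and fourth).
- cover: Removed sheet-steel cover of the shifter, 100 x 109 x 11 mm, lying on the desk to the right of it; bystander. Origin at its underside's centre.
- screw_dish: Round steel dish with screws, 70 mm across, 13 mm high, left of the shifter; bystander. Origin at its underside's centre.
- driver_blue: Blue precision screwdriver, 166 mm long, 11 mm thick, lying along the shifter's left side; bystander.
- spudger: Black nylon pry stick, 153 mm long, 8 mm thick, lying near the desk's edge to the left, pointing away; bystander.
- polyimide_tape: Amber tape roll, 60 mm across, 12 mm high, on the green mat at the left; bystander.
- suction_cup: Dark suction cup with a wire ring, 44 mm across, 55 mm high, far left of the shifter; bystander.
- flux_syringe: Flux syringe, 112 mm long, 19 mm high, lying at the right; bystander.

How it is judged:
On the way:
1. the stick is across at the right-hand side of the gate, still in neutral (value of joint lever_across above 0.2 rad and value of joint lever_fore between -0.15 and 0.15 rad), for 0.04 s.
At the end, for the whole second after the job is handed in: The stick stands at rest fully home in third: tilted forward by more than 0.28 rad and to the right by more than 0.24 rad (value of joint lever_fore above 0.28 rad and value of joint lever_across above 0.24 rad and velocity of joint lever_fore between -0.1 and 0.1 rad/s and velocity of joint lever_across between -0.1 and 0.1 rad/s); the robot touches nothing.
It fails at once if the shifter or its knob is gripped or forced (more than 30 N from the fingers) (contact force between the fingers and shifter above 30 N).
It fails at once if one of the loose tools and parts round the shifter is shifted by more than 20 mm or picked up (distance of any of cover, screw_dish, driver_blue, spudger, polyimide_tape, suction_cup, flux_syringe from where it was at the start of the episode above 0.02 m).
It also fails if it takes over 48 s, if anything falls off the work surface, if the arm or the gripper's body presses on something with over 40 N, if the wrist force passes 120 N, or if a joint passes its speed limit or range.

## Working session

There is one attempt and no reset: what is moved stays moved. The work goes in short steps, Python scripts to look and compute and a tool call to move; the robot and the scene stay as the last step left them, time stands still between calls to the robot, and variables do not carry over. Pictures are saved under pics/ and viewed, at most 10 in all, crops included, and the job is handed in when it is done.

Besides the shell and the picture viewer there is one more tool, called after ">>>" by a JSON object that holds its "op" and its "data". apply_moves: Moves the arm, as the interface text tells. Its arguments: {"type":"object","properties":{"deltas":{"type":"array"},"squeeze":{"type":"number"}},"required":["deltas"]}

```bash
mkdir -p pics
cat > h.py <<'E'
import numpy as np, cv2
from scipy.spatial.transform import Rotation as R
from rig import *
def rot(q): return R.from_quat([q[1],q[2],q[3],q[0]]).as_matrix()
def ray(p,px):
    d=np.linalg.inv(np.array(p["K"]))@[px[0],px[1],1]; d=rot(p["orientation"])@d
    return np.array(p["position"]),d/np.linalg.norm(d)
def atz(p,px,z):
    o,d=ray(p,px); return o+d*(z-o[2])/d[2]
def tri(rs):
    A=sum(np.eye(3)-np.outer(d,d) for o,d in rs); b=sum((np.eye(3)-np.outer(d,d))@o for o,d in rs)
    return np.linalg.solve(A,b)
def save(p,n): cv2.imwrite(f"pics/{n}.png",cv2.cvtColor(p["frame"],cv2.COLOR_RGB2BGR))
E
python3 - <<'E'
from h import *
np.set_printoptions(precision=4,suppress=True)
s=get_state(); print(s["clock"],s["position"],s["ee_rot"],s["width"],nose_length if not callable(nose_length) else nose_length())
P={n:get_image(n) for n in("side","top")}
for n,p in P.items():
    save(p,n+"0"); print(n,p["position"],rot(p["orientation"])[:,2])
    for q in("knob","gate","third","shifter","pivot"):
        r=place_of(q,p)[:2]; print(q,[(np.round(a["point"],1),round(a["score"],2)) for a in r])
        if r: print('  ',atz(p,r[0]["point"],{"gate":.115,"third":.115,"knob":.185,"shifter":0,"pivot":.058}[q]))
E
python3 -c "
import cv2,numpy as np
a=cv2.imread('pics/side0.png');b=cv2.imread('pics/top0.png')
cv2.imwrite('pics/both.png',cv2.resize(np.vstack([a,b]),(480,600)))"
```

```text
0.0 [ 0.191  -0.5418  0.2474] [-0.0009  0.9857  0.1686 -0.0001] 0.08541858332972087 0.017
side [0.0767 0.8414 0.616 ] [ 0.4089 -0.7909 -0.4552]
knob [(array([347.9, 191.2]), 0.85), (array([241. , 279.4]), 0.7)]
   [0.4297 0.0299 0.185 ]
gate [(array([334.7, 206.7]), 0.86)]
   [ 0.4799 -0.0049  0.115 ]
third [(array([326.5, 203.5]), 0.81)]
   [ 0.5062 -0.0109  0.115 ]
shifter [(array([331.8, 246.8]), 0.84), (array([365.5, 196.4]), 0.68)]
   [0.4813 0.0064 0.    ]
pivot [(array([334.9, 223.4]), 0.55), (array([346.5, 192.2]), 0.35)]
   [ 0.4847 -0.0177  0.058 ]
top [0.3034 0.0242 1.245 ] [ 0.1746  0.0129 -0.9846]
knob [(array([318.8, 215.3]), 0.56)]
   [0.4345 0.0356 0.185 ]
gate [(array([329.7, 203. ]), 0.93), (array([336.3, 193.9]), 0.53)]
   [0.4783 0.004  0.115 ]
third [(array([339.5, 193.5]), 0.89)]
   [ 0.5056 -0.0252  0.115 ]
shifter [(array([332.4, 208. ]), 0.95)]
   [ 0.4798 -0.0062  0.    ]
pivot [(array([331.5, 209.5]), 0.7)]
   [ 0.467  -0.0019  0.058 ]
```

View pics/top0.png

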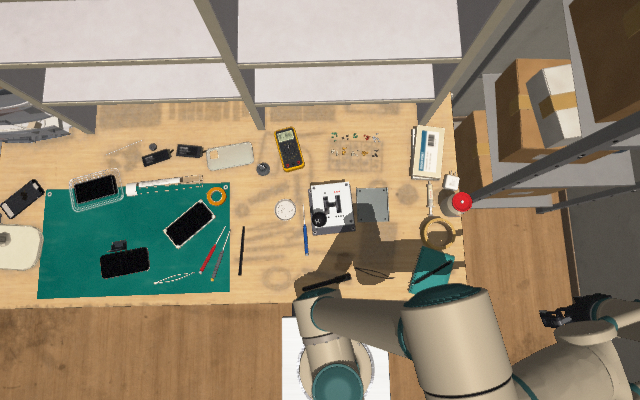

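View pics/side0.png

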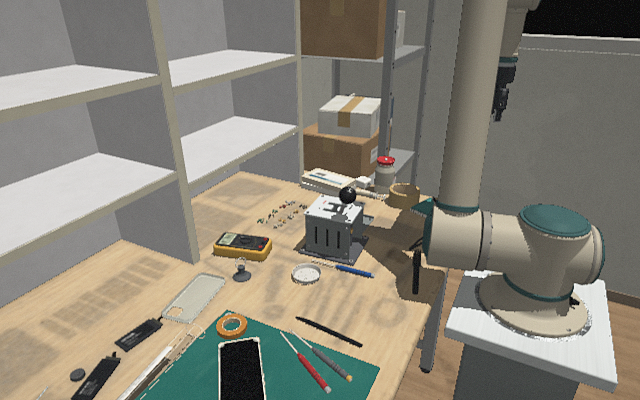

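Top picture: the shifter is at about (331,207), and the knob at (319,215) is near-left of the gate, so the stick is in second. The side picture agrees, with the knob at (348,193). I'll move the closed fingers in and look with the wrist camera.

>>> {"op": "apply_moves", "data": {"deltas": [0, 30, -40, -30, 0, 0, 346, -474, -93, 19, 0, 346, -474, -93, 19, 0, 346, -474, -93, 19, 0, 346, -474, -93, 19, 0, 346, -474, -93, 19, 0, 346, -474, -93, 19, 0, 346, -474, -93, 19, 0, 346, -474, -93, 19, 0, 346, -474, -93, 19, 0, 346, -474, -93, 19, 0, 346, -474, -93, 19]}}

```text
clock: 1.6
position: [0.332, -0.0709, 0.3294]
ee_rot: [0.0, 1.0, 0.003, 0.001]
contact_force: [0.7, -0.2, 0.4]
width: 0.0004
gripper_force: 0.0
```

>>> {"op": "apply_moves", "data": {"deltas": [0, 10, -90, -15, 0, 0, 10, -90, -15, 0, 0, 10, -90, -15, 0, 0, 10, -90, -15, 0]}}

```text
clock: 1.93
position: [0.3416, 0.0197, 0.3444]
ee_rot: [-0.0, 1.0, 0.007, 0.001]
contact_force: [0.4, -0.4, 0.5]
width: -0.0001
gripper_force: 0.0
```

```bash
cat > look.py <<'E'
from h import *
import sys
np.set_printoptions(precision=4,suppress=True)
s=get_state(); print(s["clock"],s["position"],s["ee_rot"],s["width"],nose_length if not callable(nose_length) else nose_length())
Z={"gate":.115,"third":.115,"knob":float(sys.argv[2])}
O={}
for n in("wrist","side","top"):
    p=get_image(n); save(p,n+sys.argv[1])
    if n=="wrist": print("cam",p["position"],rot(p["orientation"])[:,2])
    for q in Z:
        r=place_of(q,p)[:1]
        if r: print(n,q,np.round(r[0]["point"],1),round(r[0]["score"],2),atz(p,r[0]["point"],Z[q])); O.setdefault(q,[]).append(ray(p,r[0]["point"]))
for q in O: print("tri",q,tri(O[q]))
E
python3 look.py 1 .179
```

```text
1.9333 [0.3416 0.0197 0.3444] [-0.0001  1.      0.007   0.0009] -9.227632922056842e-05 0.017
cam [0.4238 0.0206 0.4694] [-0.316  -0.0038 -0.9487]
wrist gate [343.9  16.9] 0.91 [ 0.4766 -0.0024  0.115 ]
wrist knob [295.8  74.7] 0.9 [0.4267 0.0371 0.179 ]
side gate [333.7 205. ] 0.81 [ 0.4862 -0.012   0.115 ]
side third [326.4 201.5] 0.88 [ 0.5115 -0.0207  0.115 ]
side knob [347.2 193.3] 0.84 [0.4314 0.0296 0.179 ]
top gate [329.  204.5] 0.95 [0.4739 0.0062 0.115 ]
top third [338.9 192.8] 0.89 [ 0.5077 -0.0235  0.115 ]
tri gate [0.4754 0.0029 0.1243]
tri knob [0.4273 0.0371 0.1832]
tri third [ 0.51   -0.0227  0.114 ]
```

View pics/wrist1.png

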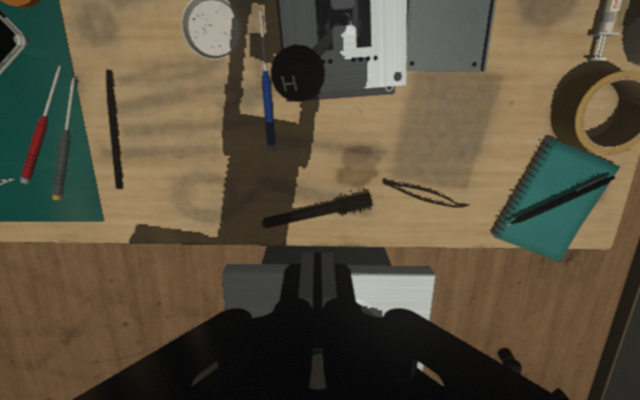

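Wrist picture: the knob is at (297,73) and the gate plate's H is above and to its right. The housing's near edge runs (280,100)–(395,92), which gives a yaw of about +0.07. Next I'll lower the closed fingers behind the knob.

>>> {"op": "apply_moves", "data": {"deltas": [0, 15, -6, 40, -3, 0, 33, -12, 80, -3, 0, 33, -12, 120, -3, 0, 33, -12, 159, -3, 0, 33, -12, 159, -3, 0, 33, -12, 159, -3]}}

```text
clock: 3.03
position: [0.373, 0.0295, 0.1837]
ee_rot: [-0.0, 1.0, 0.03, -0.003]
contact_force: [0.5, -0.8, 1.2]
width: -0.0002
gripper_force: 0.0
```

>>> {"op": "apply_moves", "data": {"deltas": [0, 10, -3, 0, 0, 0, 20, -3, 0, 0, 0, 24, -3, 0, 0, 0, 28, -3, 0, 0, 0, 32, -3, 0, 0, 0, 36, -3, 0, 0, 0, 40, -3, 0, 0, 0, 44, -3, 0, 0, 0, 48, -3, 0, 0, 0, 52, -3, 0, 0, 0, 55, -3, 0, 0, 0, 55, -3, 0, 0]}}

```text
clock: 4.03
position: [0.4306, 0.0356, 0.1848]
ee_rot: [0.0, 1.0, 0.03, 0.001]
contact_force: [0.2, -0.2, -0.1]
width: 0.0003
gripper_force: 0.0
```

```bash
python3 look.py 2 .186
```

```text
4.0333 [0.4306 0.0356 0.1848] [0.0002 0.9996 0.0297 0.0008] 0.0003104162190778077 0.017
cam [0.5127 0.0402 0.3098] [-0.3157 -0.0187 -0.9487]
wrist gate [389.3 153.3] 0.73 [ 0.4763 -0.0016  0.115 ]
wrist third [423.7 100.5] 0.96 [ 0.5053 -0.0162  0.115 ]
wrist knob [299.9 186.6] 0.95 [0.4757 0.0442 0.186 ]
side gate [334.2 208.6] 0.78 [0.4766 0.0048 0.115 ]
side third [326.9 202.7] 0.97 [ 0.5073 -0.0153  0.115 ]
side knob [327.  187.7] 0.68 [0.4808 0.0372 0.186 ]
tri gate [ 0.4775 -0.0011  0.1126]
tri third [ 0.5062 -0.0155  0.1155]
tri knob [0.477  0.0442 0.1899]
```

View pics/wrist2.png

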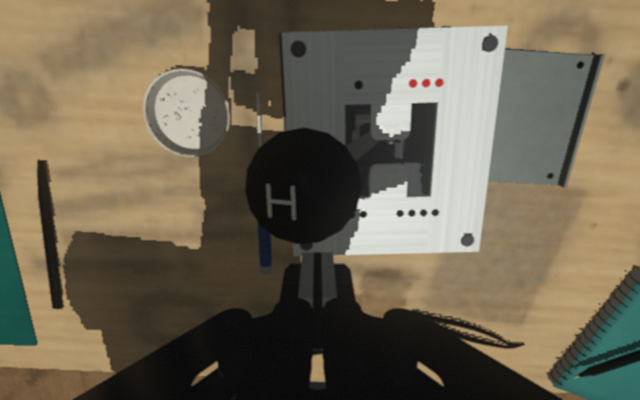

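Wrist picture: the knob at (303,185) is level with the H's neutral channel (gate around (390,153)) on the left side, and three red dots show at (426,83). The stick is in neutral. I'll go round to the knob's left side.

>>> {"op": "apply_moves", "data": {"deltas": [0, -20, 0, 0, 0, 0, -20, -20, 0, -1, 0, -20, -53, 0, -1, 0, 0, -54, 0, -1, 0, 20, -54, 0, -1, 0, 42, -54, 0, -1, 0, 42, -54, 0, -1]}}

```text
clock: 5.22
position: [0.4726, 0.0925, 0.1851]
ee_rot: [0.0, 0.999, 0.039, 0.003]
contact_force: [0.7, 0.6, 0.7]
width: 0.0001
gripper_force: 0.0
```

>>> {"op": "apply_moves", "data": {"deltas": [0, 0, 8, 0, 0, 0, 0, 16, 0, 0, 0, 0, 22, 0, 0, 0, 0, 29, 0, 0, 0, 0, 36, 0, 0, 0, 0, 43, 0, 0, 0, 0, 50, 0, 0, 0, 0, 57, 0, 0, 0, 0, 64, 0, 0, 0, 0, 72, 0, 0, 0, 0, 80, 0, 0, 0, 0, 86, 0, 0]}}

```text
clock: 6.22
position: [0.4743, 0.0049, 0.1843]
ee_rot: [0.001, 0.999, 0.038, -0.0]
contact_force: [0.3, -0.2, -1.3]
width: 0.0
gripper_force: 0.0
```

```bash
python3 look.py 3 .186
```

```text
6.2167 [0.4743 0.0049 0.1843] [ 0.0006  0.9993  0.0384 -0.0005] 1.6259057700370213e-05 0.017
cam [0.5566 0.0111 0.309 ] [-0.3178 -0.0251 -0.9478]
wrist gate [329.  221.2] 0.69 [ 0.4782 -0.002   0.115 ]
wrist knob [408.6 300.5] 0.57 [ 0.4752 -0.0319  0.186 ]
side gate [334.  208.5] 0.67 [0.4773 0.0046 0.115 ]
side third [326.  202.3] 0.66 [ 0.5104 -0.0163  0.115 ]
side knob [342.1 173.1] 0.62 [ 0.4856 -0.058   0.186 ]
top gate [332.  203.6] 0.56 [ 0.4764 -0.0026  0.115 ]
top third [339.1 191.9] 0.82 [ 0.5103 -0.0242  0.115 ]
top knob [216.8 196.3] 0.51 [0.493  0.3135 0.186 ]
tri gate [ 0.4779 -0.0019  0.112 ]
tri knob [0.4733 0.1315 0.3009]
tri third [ 0.5125 -0.0238  0.1107]
```

View pics/wrist3.png

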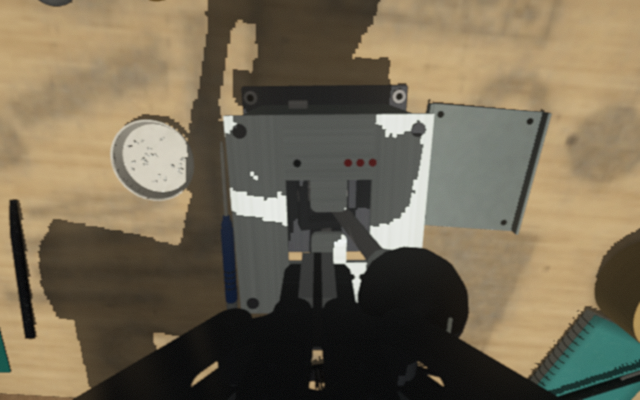

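Wrist picture: the knob at (413,303) now stands on the right side, level with the neutral channel, with the rod going to the right slot at (360,215). I'll go round behind it.

>>> {"op": "apply_moves", "data": {"deltas": [0, 0, -12, 0, 0, 0, -20, -12, 0, 0, 0, -40, -12, 0, 0, 0, -56, -12, 0, 0, 0, -56, 10, 0, 0, 0, -56, 46, 0, 0, 0, -56, 46, 0, 0, 0, -56, 46, 0, 0]}}

```text
clock: 7.48
position: [0.4225, -0.045, 0.1849]
ee_rot: [0.0, 0.999, 0.037, 0.0]
contact_force: [0.3, 0.6, -0.4]
width: -0.0001
gripper_force: 0.0
```

>>> {"op": "apply_moves", "data": {"deltas": [0, 10, 0, 0, 0, 0, 18, 0, 0, 0, 0, 24, 0, 0, 0, 0, 28, 0, 0, 0, 0, 33, 0, 0, 0, 0, 38, 0, 0, 0, 0, 43, 0, 0, 0, 0, 48, 0, 0, 0, 0, 53, 0, 0, 0, 0, 58, 0, 0, 0, 0, 63, 0, 0, 0, 0, 66, 0, 0, 0]}}

```text
clock: 8.48
position: [0.4891, -0.0388, 0.1849]
ee_rot: [0.0, 0.999, 0.038, 0.001]
contact_force: [0.5, 0.3, 0.6]
width: 0.0002
gripper_force: 0.0
```

```bash
python3 look.py 4 .179
```

```text
8.4833 [ 0.4891 -0.0388  0.1849] [0.0001 0.9993 0.0385 0.0005] 0.0001989663052683495 0.017
cam [ 0.5712 -0.0327  0.3097] [-0.3159 -0.0242 -0.9485]
wrist gate [251.8 238.7] 0.89 [ 0.4782 -0.0009  0.115 ]
wrist third [280.9 196.8] 0.73 [ 0.5057 -0.017   0.115 ]
wrist knob [319.4 202.4] 0.67 [ 0.5261 -0.0371  0.179 ]
side gate [332.7 243. ] 0.64 [0.4106 0.1481 0.115 ]
side third [325.4 203.9] 0.78 [ 0.5078 -0.0076  0.115 ]
side knob [324.9 174.4] 0.82 [ 0.5282 -0.0446  0.179 ]
top gate [330.8 201.9] 0.88 [0.4814 0.0007 0.115 ]
top third [339.2 193.1] 0.8 [ 0.5068 -0.0244  0.115 ]
tri gate [0.4705 0.0101 0.0384]
tri third [ 0.5082 -0.0192  0.1112]
tri knob [ 0.526  -0.0377  0.1818]
```

View pics/wrist4.png

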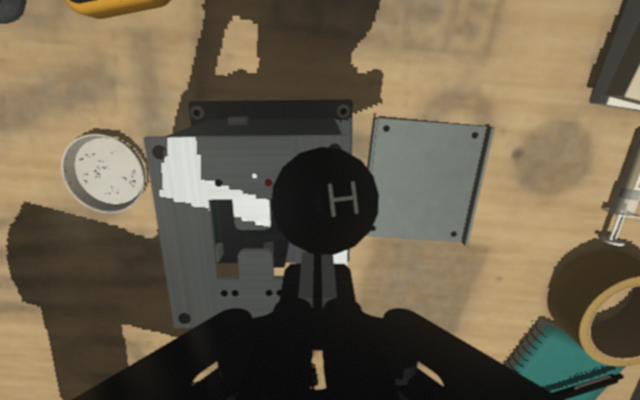

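Wrist picture: the knob at (325,201) is far right and forward, over third. Its measured position gives f ≈ 0.34, so it is home. I'll withdraw.

>>> {"op": "apply_moves", "data": {"deltas": [0, -20, 0, 0, 0, 0, -50, 0, 0, 0, 0, -70, 0, -20, 0, 0, -90, 0, -60, 0, 0, -110, 0, -100, 0, 0, -120, 0, -130, 0, 0, -120, 0, -130, 0, 0, -120, 0, -130, 0, 0, -120, 0, -130, 0]}}

```text
clock: 9.83
position: [0.3681, -0.0478, 0.3143]
ee_rot: [0.0, 0.999, 0.038, 0.0]
contact_force: [-0.3, 0.1, -0.6]
width: 0.0
gripper_force: 0.0
```

```bash
python3 look.py 5 .179
```

```text
9.8333 [ 0.3681 -0.0478  0.3143] [0.     0.9993 0.0384 0.    ] 2.001452356966154e-05 0.017
cam [ 0.4504 -0.0418  0.4391] [-0.3168 -0.024  -0.9482]
wrist gate [271.8  42.5] 0.66 [ 0.4756 -0.002   0.115 ]
wrist third [289.1   2.9] 0.57 [ 0.506  -0.0148  0.115 ]
wrist knob [292.8   4. ] 0.66 [ 0.4946 -0.0226  0.179 ]
side gate [337.7 208.2] 0.96 [ 0.4697 -0.0011  0.115 ]
side third [324.3 202.4] 0.98 [ 0.5141 -0.0138  0.115 ]
side knob [323.3 172.8] 0.71 [ 0.5367 -0.052   0.179 ]
top third [340.2 194.7] 0.76 [ 0.502  -0.0271  0.115 ]
top knob [264.2 169.2] 0.68 [0.5677 0.1848 0.179 ]
tri gate [ 0.4733 -0.0028  0.1138]
tri third [ 0.5079 -0.0193  0.1132]
tri knob [0.5015 0.069  0.2513]
```

View pics/wrist5.png

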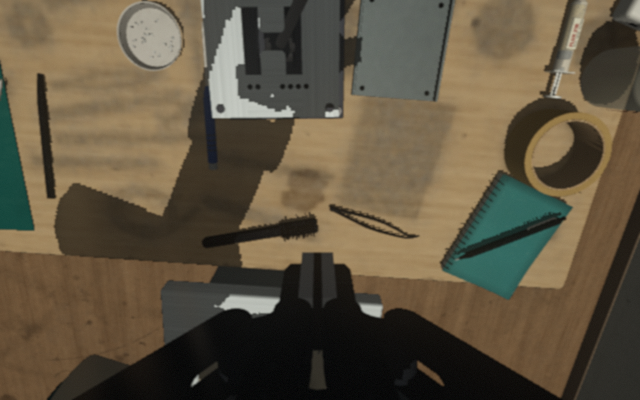

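Wrist picture: the rod at (290,25) leans up and forward out of the right slot, with the knob just beyond the frame. The side camera still has the knob at (323,173), where it was when home, and the hand is clear.

```bash
python3 -c "
from rig import *
print(sign_off())"
```

```text
the job is handed in; nothing more can be done
None
```

The stick measured fully home in third (forward tilt about 0.34 rad), was still there by the side camera after I took the hand away, and the job is handed in; the pictures show nothing moved.

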